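Ram a seal slug home in the magazine tube

TASK

Take the plain straight-sided slug out of the pocket tray, leaving the two flanged slugs in their pockets, and put it into the mouth of the leaning magazine tube. Then take the rod from its holder and ram the slug down the tube until it bottoms out solidly on the stop, pressing it there firmly (about 15 N) for half a second. Finally stand the rod back in its holder and let go.

Things in the scene. Friction and masses are not known exactly. Their poses are not given: they have to be found in the camera images.
- slug_centre (a point): centre of the plain slug: a straight metal cylinder 20 mm in diameter and 34 mm tall, 50 g. It stands upright in one of the tray's three pockets with its lower 10 mm sunk in the pocket; z points along its axis. Any of the three pockets may hold it.
- flanged_a_centre (a point): centre of a flanged slug, same metal and height (34 mm), 20 mm foot, with a 30 mm wide flange over its top 8 mm; too wide for the tube. Stands in another pocket; to be left there.
- flanged_b_centre (a point): centre of the second flanged slug, like the first, in the remaining pocket; to be left there.
- tray: heavy wooden pocket tray, 62 mm (x) by 176 mm (y) by 16 mm (z), fixed to the table; origin at the centre of its underside. Three round pockets 22 mm wide and 10 mm deep in a row along its y axis, at y = -56, 0 and +56 mm.
- tube_mouth (a point): centre of the rim of the steel magazine tube; z points up out of the tube along its axis, which leans 30 degrees from vertical roughly towards the robot; x points to the tube's upper side. Bore about 23 mm, wall 4 mm; over the top 6 mm it widens as a funnel to about 31 mm inside, 40 mm outside at the rim. The rim's lowest edge is about 107 mm above the table.
- rod_grip (a point): centre of the rod's square wooden grip, 16 by 16 mm, 44 mm tall, sides along x and y; z points up along the rod. Below it a 20 mm brass collar (4 mm), then a steel shaft 12 mm in diameter, 85 mm long; its flat end is 111 mm below this point. 133 mm long in all, 90 g. The rod starts upright in the holder's hole, grip up.
- holder_mouth (a point): centre of the mouth of the rod holder's hole, at the top face of a wooden block 70 by 70 by 48 mm fixed to the table. The hole is upright, 14.5 mm wide with a 3 mm chamfer, 42 mm deep; with the rod on its floor the centre of the grip is 69 mm above the mouth.
- tube: the same tube, origin at the centre of its lower end, 110 mm below the rim along z; same axes. A sprung felt strip on the bore's +x side starts about 35 mm below the rim: a slug let go in the mouth slides in only until it catches there (top 10 to 25 mm below the rim; now and then it hangs higher), then must be pushed, with up to 8 N. The solid stop lies somewhere between 73 and 99 mm below the rim, out of sight: feel for it.
- stand: fixed grey steel stand that carries the tube: base plate 150 mm (x) by 96 mm (y), 12 mm thick; origin on the table under the tube's lower end, plate from x = -87 to +63 mm; the tube leans to -x.

How it is judged:
On the way, in this order (a step that is already met when the one before it is completed fails the run):
1. the plain slug is in the mouth of the tube, let go (z of slug_centre in the frame of tube_mouth between -0.105 and -0.015 m and x of slug_centre in the frame of tube_mouth between -0.008 and 0.008 m and y of slug_centre in the frame of tube_mouth between -0.008 and 0.008 m and contact force between the fingers and slug below 0.1 N), for 0.1 s.
2. the rod presses the slug against the solid stop with more than 10 N, the slug no longer moving (contact force between rod and slug above 10 N and linear speed of slug below 0.005 m/s and z of slug_centre in the frame of tube_mouth below -0.052 m), for 0.2 s.
At the end, for the whole second after the job is handed in: the slug lies deep in the tube where it was rammed (its centre more than 52 mm below the rim, along the tube) and the rod stands back in its holder, right down (within 5 mm) and upright, grip up; both are at rest (z of slug_centre in the frame of tube_mouth between -0.105 and -0.052 m and x of slug_centre in the frame of tube_mouth between -0.008 and 0.008 m and y of slug_centre in the frame of tube_mouth between -0.008 and 0.008 m and horizontal distance between rod_grip and holder_mouth below 0.015 m and z of rod_grip in the frame of holder_mouth between 0.06 and 0.074 m and angle between rod_grip's own z axis and vertical below 0.17 rad and linear speed of each of rod, slug below 0.02 m/s); the robot touches nothing.
It fails at once if a flanged slug is taken out of or knocked from its pocket (moved more than 20 mm) (distance of any of flanged_a_centre, flanged_b_centre from where it was at the start of the episode above 0.02 m).
It also fails if it takes over 58 s, if anything falls off the work surface, if the arm or the gripper's body presses on something with over 40 N, if the wrist force passes 120 N, or if a joint passes its speed limit or range.

ROBOT

A 6-joint arm with a two-finger parallel gripper is mounted at the origin on a cart in front of the work surface, level with it; the furniture and walls round the work are solid. World frame = base frame: x ahead of the robot, y to its left, z up, the work surface at z = 0. Lengths are in m, angles in rad, forces in N, time in s.
With the tool pointing down it reaches from about 0.375 to 0.9 m from the base axis. Payload 3.1 kg.
Tool frame: the origin (TCP) lies midway between the tips of the shut fingers; the grasp point (between the pads) lies 19 mm behind it (robot.grip_depth is the distance from the TCP to the grasp point, in m); z points along the fingers, y is the direction in which the jaws open and shut (so a half turn about z gives the same grasp; the last joint's range is limited). The gripper opens to 87 mm and grips with 3 to 60 N. Pads are 19 mm wide; open, the fingers measure 117 mm over their backs; the gripper's body (75 mm by 190 mm) begins 51 mm behind the grasp point.
Start: joints at [-1.478, 0.527, 1.433, -0, 1.181, -0.178], TCP at [0.167, -0.602, 0.223] pointing down, gripper open.
Joint ranges: [-3.08, 3.08], [-0.75, 2.2], [0.22, 2.44], [-1.43, 4.57], [0, 2.65], [-2.85, 2.85]. Speed limits (rad/s): [2.79, 2.79, 3.14, 3.14, 3.14, 3.14].

INTERFACE

Orientations are given as a unit quaternion [x, y, z, w].
In Python, from rig import robot gives the robot as it stands.
- The arm moves only by the tool carry_out, never from a script. Its arguments are lists of equal length, an entry for each row: "dr": the turn, a rotation vector about the world's x, y, z in rad, a list of three; "translation": the shift along the world's x, y, z in cm, a list of three; "grip": the opening, from 0 (shut) to 1 (fully open). A call has 1 to 20 rows; each row is the pose to reach, as a shift and turn from the pose commanded when the call began; what a row does not reach only later rows make up. A row lasts 1/12 s, in which the tool goes at most 41.7 mm and 7.16 degrees, less where a joint would pass 70% of its speed; a pose out of reach is approached as far as the arm can. A call with a gripper value outside its range is refused whole. The fingers move at their own pace and stop on an object; "newtons" is the grip in N (left out, the last holds). Time passes only in rows, so rows that repeat a pose let the fingers close. It gives the time, the measured TCP pose, the force and the opening at its end, in the units of the state.
- robot.get_obs(): the state, without advancing time (a new reading comes with each control period).
- robot.camera(name): name is "scene" or "top" or "wrist"; returns a dict with "color" (400x640x3 uint8, blue, green, red), "camera_matrix" (3x3 intrinsics, pixels), "dist_coeffs" ([k1, k2, p1, p2, k3] as OpenCV has them; the pictures are not rectified), "T" (4x4, takes a point from camera to world coordinates). Camera axes: x right, y down, z forward; pixel columns grow to the right and rows downward; lengths in m; the calibration is good to about 2 mm. A picture is of the moment at which its call begins. There is no depth.
- robot.hand_in(): hands the job in, once; it reports no verdict.
The state is a dict: "time": time; "q": joint angles; "joint_velocities": joint speeds; "joint_torque": joint torques, N m; "position": TCP position; "tool_rot": TCP orientation; "ft_force": force on the tool from outside, world axes, zero at the start; "moment": the same for the moment, N m; "grip_width": finger opening in m.
Only numpy, scipy, OpenCV 4.12 (cv2) and the standard library are available. Lean on these libraries where they do the work, as an engineer would, in place of code of your own. Each camera call takes 0.05 s, during which the arm holds its last target. There are 200 camera calls.

## Working session

There is one attempt and no reset: what is moved stays moved. The work goes in short steps, Python scripts to look and compute and a tool call to move; the robot and the scene stay as the last step left them, time stands still between calls to the robot, and variables do not carry over. Pictures are saved under pics/ and viewed, about 8 in all and at most 12, crops included, and the job is handed in when it is done.

Besides the shell and the picture viewer there is one more tool, called after "Call:" as name(argument=value, ...) on one line, values as JSON. carry_out: Moves the arm, as the interface text tells. Its arguments: {"type":"object","properties":{"dr":{"type":"array"},"translation":{"type":"array"},"grip":{"type":"array"},"newtons":{"type":"number"}},"required":["dr","translation","grip"]}

```bash
mkdir -p pics; ls; python3 - <<'E'
from rig import robot
import cv2,numpy as np
np.set_printoptions(precision=4,suppress=True)
o=robot.get_obs();print(o['time'],o['position'],o['tool_rot'],o['grip_width'],o['ft_force'])
for n in('scene','top'):
    c=robot.camera(n);cv2.imwrite(f'pics/{n}0.png',c['color']);print(n,c['camera_matrix'],c['dist_coeffs'],c['T'])
E
```

```text
pics
0.0 [ 0.1671 -0.6015  0.2216] [ 0.9908  0.135   0.     -0.0011] 0.08693632409391965 [ 0.1326  0.2325 -0.1195]
scene [[395.0431   0.     323.2581]
 [  0.     395.0431 201.0557]
 [  0.       0.       1.    ]] [0.0154 0.     0.     0.     0.    ] [[-0.4536 -0.3966  0.7981 -0.1871]
 [-0.8912  0.1979 -0.4082  0.3823]
 [ 0.0039 -0.8964 -0.4432  0.4963]
 [ 0.      0.      0.      1.    ]]
top [[405.0668   0.     314.9155]
 [  0.     405.0668 198.6654]
 [  0.       0.       1.    ]] [-0.085  0.     0.     0.     0.   ] [[-0.0205 -0.9808  0.194   0.3667]
 [-0.9994  0.0256  0.0239 -0.0189]
 [-0.0284 -0.1934 -0.9807  1.062 ]
 [ 0.      0.      0.      1.    ]]
```

View pics/scene0.png

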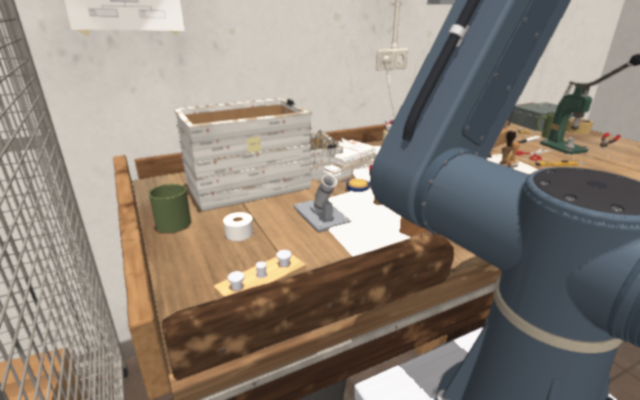

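View pics/top0.png

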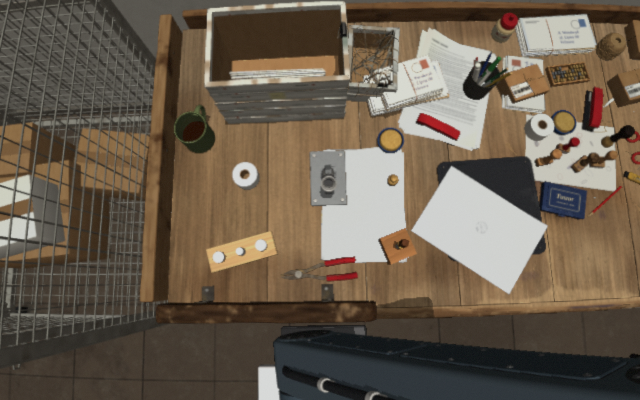

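The top view shows the tray at about (240,252), with the plain slug likely the middle one; the tube stand is at (328,178) and the holder with rod at (398,246). I'll zoom in next.

```bash
python3 - <<'E'
import cv2
i=cv2.imread('pics/top0.png')[145:280,200:420]
cv2.imwrite('pics/top0c.png',cv2.resize(i,None,fx=3.6,fy=3.6,interpolation=cv2.INTER_CUBIC))
E
```

```text
(no output)
```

View pics/top0c.png

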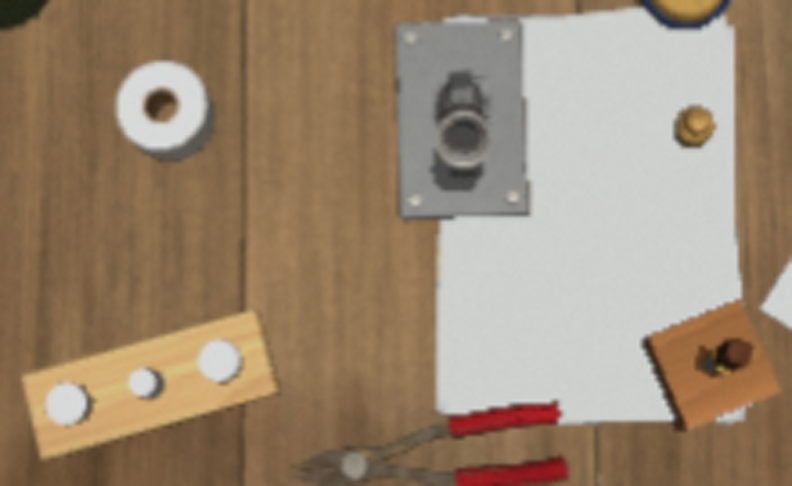

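The crop shows the plain slug (small disc) in the middle pocket at crop (144,382), between the two flanged ones at (68,404) and (220,360). The tube rim is at (463,138), the holder block's corners are at (645,340), (740,300), (778,388) and (685,428), and the grip's top is at (736,352).

```bash
cat >h.py <<'E'
import cv2,numpy as np
from scipy.spatial.transform import Rotation as R
np.set_printoptions(precision=4,suppress=True)
def ray(c,p):
    n=cv2.undistortPoints(np.array(p,float).reshape(-1,1,2),c['camera_matrix'],c['dist_coeffs'])[:,0]
    d=np.c_[n,np.ones(len(n))]@c['T'][:3,:3].T
    return c['T'][:3,3],d
def onz(c,p,z):
    o,d=ray(c,p); return o+d*((z-o[2])/d[:,2])[:,None]
def proj(c,P):
    W=np.linalg.inv(c['T']);return cv2.projectPoints(np.array(P,float).reshape(-1,3),cv2.Rodrigues(W[:3,:3])[0],W[:3,3],c['camera_matrix'],c['dist_coeffs'])[0][:,0]
def cross(c1,p1,c2,p2):
    o1,d1=ray(c1,[p1]);o2,d2=ray(c2,[p2]);d1=d1[0];d2=d2[0]
    s=np.linalg.lstsq(np.c_[d1,-d2],o2-o1,rcond=None)[0]
    a,b=o1+d1*s[0],o2+d2*s[1];return (a+b)/2,np.linalg.norm(a-b)
E
python3 - <<'E'
from h import *
from rig import robot
c=robot.camera('top')
u=lambda l:(np.array(l,float)+.5)/3.6+[200,145]-.5
print('slugs',onz(c,u([(68,404),(144,382),(220,360)]),.04))
print('tray',onz(c,u([(24,376),(255,312),(277,392),(42,459)]),.016))
h=onz(c,u([(645,340),(740,300),(778,388),(685,428)]),.048);print('holder',h,h.mean(0),np.linalg.norm(np.diff(h,axis=0),axis=1))
print('griptop',onz(c,u([(737,351)]),.139))
s=onz(c,u([(397,24),(520,19),(528,214),(401,216)]),.012);print('stand',s,s.mean(0),np.linalg.norm(np.diff(s,axis=0),axis=1))
print('rim',onz(c,u([(463,138)]),.117))
E
```

```text
slugs [[0.4249 0.2534 0.04  ]
 [0.4394 0.1994 0.04  ]
 [0.4538 0.1456 0.04  ]]
tray [[0.447  0.2927 0.016 ]
 [0.49   0.124  0.016 ]
 [0.4321 0.1083 0.016 ]
 [0.3873 0.278  0.016 ]]
holder [[ 0.4601 -0.1518  0.048 ]
 [ 0.4863 -0.2195  0.048 ]
 [ 0.4245 -0.2422  0.048 ]
 [ 0.3989 -0.1765  0.048 ]] [ 0.4425 -0.1975  0.048 ] [0.0726 0.0658 0.0706]
griptop [[ 0.4433 -0.1977  0.139 ]]
stand [[ 0.7055  0.0175  0.012 ]
 [ 0.7068 -0.0751  0.012 ]
 [ 0.5577 -0.0757  0.012 ]
 [ 0.5586  0.0172  0.012 ]] [ 0.6321 -0.029   0.012 ] [0.0926 0.1491 0.0929]
rim [[ 0.5911 -0.0287  0.117 ]]
```

Call:
carry_out(dr=[[0,0,1.562],[0,0,1.562],[0,0,1.562],[0,0,1.562],[0,0,1.562],[0,0,1.562],[0,0,1.562],[0,0,1.562],[0,0,1.562],[0,0,1.562],[0,0,1.562],[0,0,1.562],[0,0,1.562],[0,0,1.562],[0,0,1.562],[0,0,1.562],[0,0,1.562],[0,0,1.562],[0,0,1.562],[0,0,1.562]], translation=[[25,20,0],[25,20,0],[25,20,0],[25,20,0],[25,20,0],[25,20,0],[25,20,0],[27.2,80.1,-2],[27.2,80.1,-2],[27.2,80.1,-2],[27.2,80.1,-2],[27.2,80.1,-2],[27.2,80.1,-2],[27.2,80.1,-2],[27.2,80.1,-2],[27.2,80.1,-2],[27.2,80.1,-2],[27.2,80.1,-2],[27.2,80.1,-2],[27.2,80.1,-2]], grip=[1,1,1,1,1,1,1,1,1,1,1,1,1,1,1,1,1,1,1,1], newtons=25)

```text
time: 1.82
position: [0.4332, 0.1221, 0.2051]
tool_rot: [0.609, 0.793, 0.0, 0.0]
ft_force: [1.4, -0.5, 0.0]
grip_width: 0.0868
```

Call:
carry_out(dr=[[0,0,0],[0,0,0],[0,0,0],[0,0,0],[0,0,0]], translation=[[0.2,3,0],[0.4,5,0],[0.4,5,0],[0.4,5,0],[0.4,5,0]], grip=[1,1,1,1,1])

```text
time: 2.23
position: [0.4372, 0.1694, 0.2049]
tool_rot: [0.609, 0.793, -0.0, -0.0]
ft_force: [-0.6, -0.5, 1.3]
grip_width: 0.087
```

```bash
python3 - <<'E'
from h import *
from rig import robot
o=robot.get_obs();print(o['time'],o['position'],o['tool_rot'])
c=robot.camera('wrist');cv2.imwrite('pics/w1.png',c['color']);print(c['camera_matrix'],c['T'])
for P in [(.4249,.2534,.04),(.4394,.1994,.04),(.4538,.1456,.04)]:print(proj(c,[P]))
E
```

```text
2.2333 [0.4372 0.1694 0.2049] [ 0.6086  0.7935 -0.0005 -0.0001]
[[321.0531   0.     317.6742]
 [  0.     321.0531 198.8872]
 [  0.       0.       1.    ]] [[ 0.9656  0.251   0.068   0.4183]
 [ 0.26   -0.9309 -0.2565  0.2397]
 [-0.0011  0.2654 -0.9641  0.3676]
 [ 0.      0.      0.      1.    ]]
[[328.2472  97.99  ]]
[[327.711  155.5828]]
[[327.1948 207.8168]]
```

View pics/w1.png

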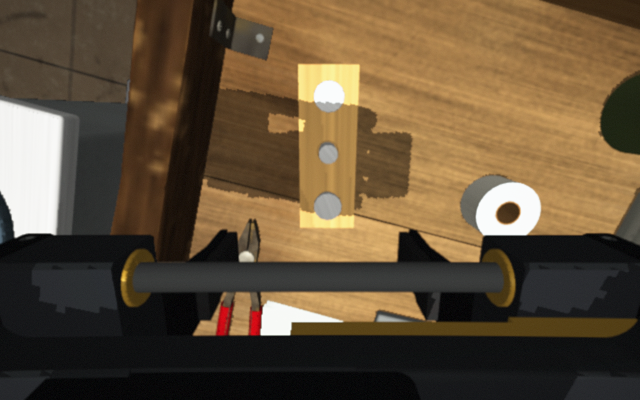

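The wrist view confirms the plain slug in the middle pocket at (328,153), between flanged ones at (328,96) and (327,205). These are about 2-3 px above the predicted rows, so I'll refine the positions.

```bash
python3 - <<'E'
from h import *
from rig import robot
c=robot.camera('wrist');g=c['color'].astype(int)
s=g.max(2)-g.min(2)
m=((s<30)&(g.min(2)>60)).astype(np.uint8);m[:,:300]=0;m[:,356:]=0;m[:70]=0;m[225:]=0
n,l,st,ce=cv2.connectedComponentsWithStats(m)
for i in range(1,n):
    if st[i,4]>60:print(st[i],ce[i],onz(c,[ce[i]],.04))
print(onz(c,[(328,152.5),(328,96),(327.3,206)],.04))
E
```

```text
[314  80  30  32 754] [328.5915  95.2997] [[0.4248 0.2555 0.04  ]]
[319 142  19  21 314] [327.6178 152.1624] [[0.4385 0.2023 0.04  ]]
[314 192  27  27 569] [327.1916 205.0791] [[0.4531 0.1481 0.04  ]]
[[0.439  0.2021 0.04  ]
 [0.4244 0.2548 0.04  ]
 [0.4535 0.1472 0.04  ]]
```

Call:
carry_out(dr=[[0,0,0],[0,0,0],[0,0,0],[0,0,0],[0,0,0],[0,0,0],[0,0,0]], translation=[[0.2,3.1,-3],[0.2,3.1,-7],[0.2,3.1,-11],[0.2,3.1,-14],[0.2,3.1,-14.5],[0.2,3.1,-14.5],[0.2,3.1,-14.5]], grip=[1,1,0.8,0.6,0.5,0.5,0.5])

```text
time: 2.92
position: [0.4404, 0.2004, 0.0609]
tool_rot: [0.609, 0.793, 0.0, 0.0]
ft_force: [-0.0, 0.0, 0.0]
grip_width: 0.0612
```

```bash
python3 - <<'E'
from h import *
from rig import robot
o=robot.get_obs();print(o['time'],o['position'],o['grip_width'],o['ft_force'])
E
```

```text
2.9167 [0.4404 0.2004 0.0609] 0.06121053184934529 [-0.0147  0.0164  0.0387]
```

Call:
carry_out(dr=[[0,0,0],[0,0,0],[0,0,0],[0,0,0],[0,0,0],[0,0,0],[0,0,0],[0,0,0],[0,0,0],[0,0,0]], translation=[[-0.1,0,-2],[-0.1,0,-3.8],[-0.1,0,-4.05],[-0.1,0,-4.05],[-0.1,0,-4.05],[-0.1,0,-4.05],[-0.1,0,-4.05],[-0.1,0,-4.05],[-0.1,0,-4.05],[-0.1,0,-4.05]], grip=[0.5,0.5,0.5,0.2,0,0,0,0,0,0], newtons=25)

```text
time: 3.75
position: [0.4393, 0.2012, 0.0205]
tool_rot: [0.609, 0.793, 0.001, 0.001]
ft_force: [-0.2, -0.6, 6.9]
grip_width: 0.0191
```

Call:
carry_out(dr=[[0,0,0],[0,0,0],[0,0,0],[0,0,0],[0.068,-0.52,-0.256],[0.068,-0.52,-0.256],[0.068,-0.52,-0.256],[0.068,-0.52,-0.256],[0.068,-0.52,-0.256],[0.068,-0.52,-0.256],[0.068,-0.52,-0.256],[0.068,-0.52,-0.256],[0.068,-0.52,-0.256],[0.068,-0.52,-0.256],[0.068,-0.52,-0.256],[0.068,-0.52,-0.256]], translation=[[0,0,1.5],[0,0,4],[0,0,8],[0,0,12],[2,-2,16],[5,-5,17],[7,-9,17],[9,-13,17],[11,-17,17],[11.4,-20,16.5],[11.4,-22.5,16.1],[11.4,-23,16.1],[11.4,-23,16.1],[11.4,-23,16.1],[11.4,-23,16.1],[11.4,-23,16.1]], grip=[0,0,0,0,0,0,0,0,0,0,0,0,0,0,0,0])

```text
time: 5.08
position: [0.5518, -0.0279, 0.1804]
tool_rot: [0.683, 0.684, 0.183, 0.182]
ft_force: [0.2, 0.3, 0.2]
grip_width: 0.0192
```

```bash
python3 - <<'E'
from h import *
from rig import robot
o=robot.get_obs();print(o['time'],o['position'],R.from_quat(o['tool_rot']).as_matrix(),o['grip_width'],o['ft_force'],o['q'])
c=robot.camera('wrist');w=c['color']
M=np.array([.59,-.029,.117]);a=np.array([-.5,0,.866]);p=proj(c,[M,M-.01*a]);print(p)
s=robot.camera('scene');ps=proj(s,[M])[0];print(ps)
t=robot.camera('top');print(proj(t,[M]))
x,y=ps.astype(int);i=s['color'][max(0,y-40):y+40,x-60:x+60]
A=cv2.resize(w,None,fx=.75,fy=.75);A=w[:, :]
B=cv2.resize(i,None,fx=3,fy=3,interpolation=cv2.INTER_CUBIC)
out=np.zeros((400,780,3),np.uint8);cv2.imwrite('pics/w2.png',w);cv2.imwrite('pics/s2.png',s['color']);cv2.imwrite('pics/t2.png',t['color'])
W=w[40:400,120:520];out=np.zeros((360,780,3),np.uint8);out[:,:400]=W;out[:240,410:770]=B
cv2.imwrite('pics/c2.png',out)
E
```

```text
5.0833 [ 0.5518 -0.0279  0.1804] [[-0.0012  0.867   0.4983]
 [ 1.      0.0009  0.0009]
 [ 0.0004  0.4983 -0.867 ]] 0.019194931498592326 [0.2022 0.3012 0.1895] [-0.3511  0.3858  2.0598  0.7183  0.2648 -1.0092]
[[319.5332 209.8535]
 [319.4887 206.1547]]
[328.4448 180.58  ]
[[328.4024 183.4113]]
```

View pics/c2.png

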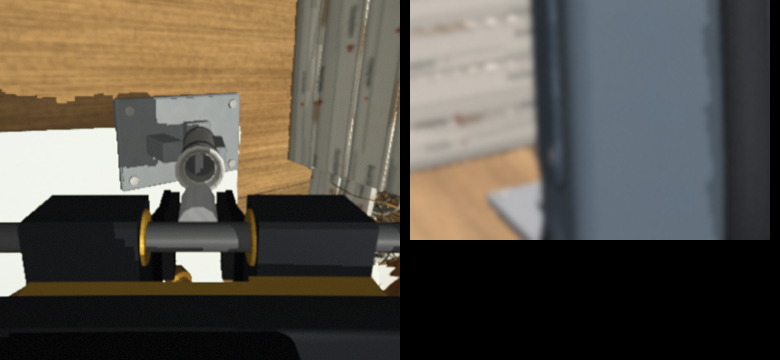

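In the wrist view the tube rim is centred at full-image (319,208), against a predicted (319.5,209.9), so they agree to about 1 mm. The slug sits centred between the fingers; in the scene view the arm hides the tube.

Call:
carry_out(dr=[[0,0,0],[0,0,0],[0,0,0],[0,0,0],[0,0,0],[0,0,0],[0,0,0],[0,0,0],[0,0,0],[0,0,0]], translation=[[0.5,0,-0.6],[1.2,0,-1.8],[2,0,-3.2],[2.6,0,-4.2],[2.95,0,-4.82],[2.95,0,-4.82],[3.1,0,-5.1],[3.25,0,-5.35],[3.4,0,-5.6],[3.4,0,-5.6]], grip=[0,0,0,0,0,0,0,0,0,0])

```text
time: 6.07
position: [0.5868, -0.0289, 0.1246]
tool_rot: [0.683, 0.683, 0.183, 0.183]
ft_force: [-0.2, 0.8, -0.3]
grip_width: 0.02
```

```bash
python3 - <<'E'
from h import *
from rig import robot
o=robot.get_obs();p=o['position']-np.array([.59,-.028,.117]);print(o['time'],o['position'],'along',p@[-.5,0,.866],'perp',p@[.866,0,.5],p[1],o['grip_width'],o['ft_force'],o['q'])
E
```

```text
6.0667 [ 0.5868 -0.0289  0.1246] along 0.008238519742202459 perp 0.0010158208325456853 -0.0008594683110088007 0.019954601552415713 [-0.1556  0.7892 -0.2743] [-0.324   0.5375  2.0231  1.1072  0.1783 -1.3842]
```

Call:
carry_out(dr=[[0,0,0],[0,0,0],[0,0,0],[0,0,0]], translation=[[0,0.05,-0.2],[0.1,0.05,-0.35],[0.15,0.05,-0.45],[0.15,0.05,-0.45]], grip=[0,0,0,0])

```text
time: 6.4
position: [0.5882, -0.0286, 0.1201]
tool_rot: [0.683, 0.683, 0.183, 0.183]
ft_force: [0.9, -0.1, -1.0]
grip_width: 0.0193
```

Call:
carry_out(dr=[[0,0,0],[0,0,0],[0,0,0],[0,0,0],[0,0,0],[0,0,0],[0,0,0],[0,0,0],[0,0,0],[0,0,0]], translation=[[0,0,0],[0,0,0],[0,0,0],[0,0,0],[-0.5,0,0.87],[-1.5,0,2.6],[-3,0,5.2],[-4.5,0,7.8],[-4.5,0,7.8],[-4.5,0,7.8]], grip=[0.35,0.5,0.6,0.6,0.6,0.6,0.6,0.6,0.6,0.6])

```text
time: 7.23
position: [0.5433, -0.0287, 0.1998]
tool_rot: [0.683, 0.683, 0.183, 0.185]
ft_force: [-0.2, 0.2, 0.0]
grip_width: 0.052
```

```bash
python3 - <<'E'
from h import *
from rig import robot
o=robot.get_obs();print(o['time'],o['position'],o['grip_width'],o['ft_force'],o['q'])
c=robot.camera('wrist');M=np.array([.59,-.028,.117])
p=proj(c,[M])[0];print(p)
x,y=p.astype(int);i=c['color'][y-50:y+50,x-60:x+60];cv2.imwrite('pics/w3.png',cv2.resize(i,None,fx=5,fy=5,interpolation=cv2.INTER_CUBIC))
E
```

```text
7.2333 [ 0.5433 -0.0287  0.1998] 0.05203076801496819 [-0.1609  0.1503  0.0474] [-0.3601  0.3353  2.0624  0.6331  0.301  -0.9267]
[316.043  200.0444]
```

View pics/w3.png

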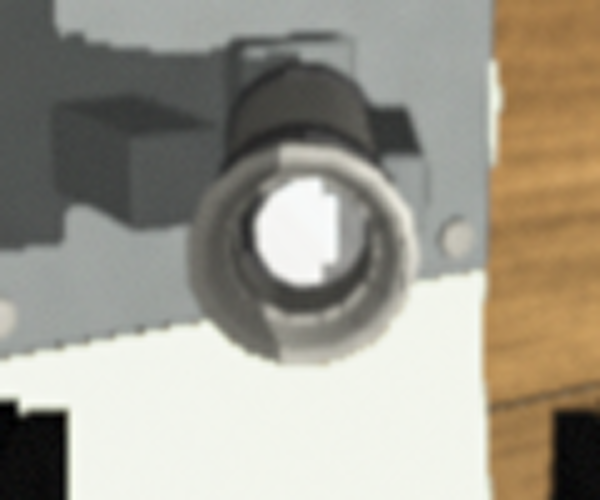

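The wrist crop shows the rim with the slug's bright top down inside the bore, at crop (311,230), roughly 12 mm below the rim, so it is caught and let go. Next I'll move to the rod holder.

Call:
carry_out(dr=[[-0.094,0.518,0.352],[-0.094,0.518,0.352],[-0.094,0.518,0.352],[-0.094,0.518,0.352],[-0.094,0.518,0.352],[-0.094,0.518,0.352],[-0.094,0.518,0.352],[-0.094,0.518,0.352],[-0.094,0.518,0.352],[-0.094,0.518,0.352]], translation=[[-1,-1,2],[-3,-4,4],[-5,-8,4],[-7,-12,4],[-9,-16,4],[-10.1,-19.1,4],[-10.1,-19.1,4],[-10.1,-19.1,4],[-10.1,-19.1,4],[-10.1,-19.1,4]], grip=[0.6,0.6,0.6,0.6,0.6,0.6,0.6,0.6,0.6,0.6])

```text
time: 8.12
position: [0.4419, -0.2182, 0.2369]
tool_rot: [0.569, 0.822, 0.0, -0.002]
ft_force: [-1.1, 0.3, -0.4]
grip_width: 0.052
```

```bash
python3 - <<'E'
from h import *
from rig import robot
o=robot.get_obs();print(o['time'],o['position'],R.from_quat(o['tool_rot']).as_matrix(),o['q'])
c=robot.camera('wrist');cv2.imwrite('pics/w4.png',c['color'])
P=[(.4425,-.1975,.048),(.443,-.1975,.139)]
p=proj(c,P);print(p);x,y=p[1].astype(int);y=max(y,60)
i=c['color'][y-60:y+60,x-80:x+80];print('crop origin',x-80,y-60);cv2.imwrite('pics/w4c.png',cv2.resize(i,None,fx=5,fy=5,interpolation=cv2.INTER_CUBIC))
E
```

```text
8.1167 [ 0.4419 -0.2182  0.2369] [[-0.3527  0.9358 -0.0021]
 [ 0.9357  0.3527  0.0026]
 [ 0.0032 -0.001  -1.    ]] [-0.6863  0.3323  1.7377  0.0008  1.0748 -1.047 ]
[[325.175  161.6252]
 [328.077  178.3401]]
crop origin 248 118
```

View pics/w4c.png

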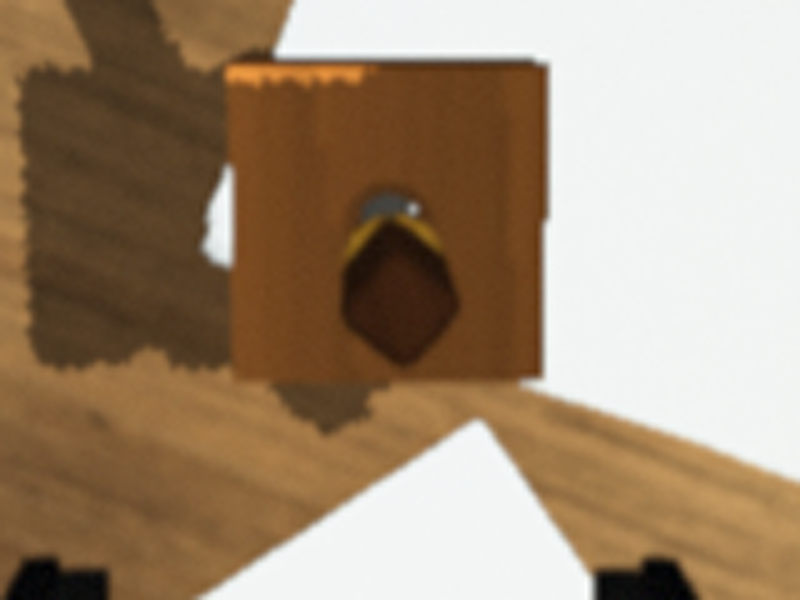

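The crop shows the block squared to the view, with the rod's grip turned about 45° to it. Its top-face corners are near (345,303), (405,366), (459,300) and (402,245).

```bash
python3 - <<'E'
from h import *
from rig import robot
c=robot.camera('wrist')
u=lambda l:(np.array(l,float)+.5)/5+[248,118]-.5
k=onz(c,u([(345,303),(405,366),(459,300),(402,245)]),.139);print(k)
for i in range(3):
    d=k[i+1]-k[i];print(np.linalg.norm(d),np.degrees(np.arctan2(d[1],d[0]))%90)
print('centre',k[:3:2].mean(0))
h=onz(c,u([(228,65),(547,63),(541,378),(235,380)]),.048);print(h,h.mean(0))
# top-face shade contour
g=cv2.resize(c['color'],None,fx=5,fy=5,interpolation=cv2.INTER_CUBIC)[118*5:238*5,248*5:408*5]
m=(g.max(2)<95).astype(np.uint8);m[:200]=0;m[375:]=0;m[:,:330]=0;m[:,470:]=0
q=max(cv2.findContours(m,0,2)[0],key=cv2.contourArea);print(cv2.minAreaRect(q),cv2.approxPolyDP(q,6,True)[:,0].tolist())
print(g[300:301,300:480:12].tolist(), g[200:380:12,402].tolist())
E
```

```text
[[ 0.4342 -0.2006  0.139 ]
 [ 0.4474 -0.2071  0.139 ]
 [ 0.4516 -0.1934  0.139 ]
 [ 0.4395 -0.1882  0.139 ]]
0.014697276473212837 63.80728789413537
0.014302994879506762 72.59053490188636
0.013220550253320177 66.76438888950568
centre [ 0.4429 -0.197   0.139 ]
[[ 0.3985 -0.1784  0.048 ]
 [ 0.4623 -0.1537  0.048 ]
 [ 0.4879 -0.2186  0.048 ]
 [ 0.4233 -0.2435  0.048 ]] [ 0.443  -0.1986  0.048 ]
((399.5, 285.5), (171.0, 123.0), 90.0) [[356, 200], [348, 227], [380, 220], [341, 264], [338, 323], [390, 366], [411, 370], [457, 320], [461, 297], [443, 254], [397, 220], [415, 200], [422, 207], [417, 217], [432, 222], [424, 200]]
[[[29, 65, 109], [28, 67, 110], [29, 67, 108], [27, 61, 102], [10, 20, 37], [15, 28, 52], [14, 29, 54], [16, 32, 59], [17, 33, 61], [15, 33, 63], [16, 34, 63], [15, 32, 60], [16, 31, 56], [19, 39, 69], [28, 63, 105]]] [[51, 59, 69], [47, 69, 84], [18, 60, 89], [11, 19, 36], [10, 20, 38], [17, 31, 53], [16, 33, 62], [15, 34, 63], [17, 32, 61], [15, 33, 60], [16, 32, 59], [16, 32, 60], [13, 31, 58], [16, 30, 54], [22, 49, 83]]
```

Call:
carry_out(dr=[[0,0,-0.775],[0,0,-0.775],[0,0,-0.775],[0,0,-0.775],[0,0,-0.775],[0,0,-0.775],[0,0,-0.775],[0,0,-0.775],[0,0,-0.775],[0,0,-0.775],[0,0,-0.775],[0,0,-0.775],[0,0,-0.775]], translation=[[0.1,1,-1],[0.1,2.05,-3],[0.1,2.05,-4],[0.1,2.05,-5],[0.1,2.05,-6],[0.1,2.05,-6.5],[0.1,2.05,-7],[0.1,2.05,-7.5],[0.1,2.05,-8],[0.1,2.05,-8],[0.1,2.05,-8],[0.1,2.05,-8],[0.1,2.05,-8]], grip=[0.6,0.6,0.6,0.6,0.6,0.6,0.6,0.6,0.6,0.6,0.6,0.6,0.6])

```text
time: 9.3
position: [0.4433, -0.1991, 0.1584]
tool_rot: [0.837, 0.547, -0.0, 0.0]
ft_force: [0.1, -0.2, -0.2]
grip_width: 0.0524
```

```bash
python3 - <<'E'
from h import *
from rig import robot
o=robot.get_obs();print(o['time'],o['position'],R.from_quat(o['tool_rot']).as_matrix(),o['q'],o['grip_width'],o['ft_force'])
E
```

```text
9.3 [ 0.4433 -0.1991  0.1584] [[ 0.4024  0.9154 -0.0001]
 [ 0.9154 -0.4024 -0.0003]
 [-0.0003  0.     -1.    ]] [-0.6525  0.4408  1.8413 -0.0004  0.8595 -0.238 ] 0.05241306545813108 [ 0.1068 -0.1796 -0.186 ]
```

Call:
carry_out(dr=[[0,0,0],[0,0,0],[0,0,0],[0,0,0],[0,0,0],[0,0,0],[0,0,0],[0,0,0],[0,0,0],[0,0,0],[0,0,0],[0,0,0],[0,0,0]], translation=[[0,0.12,-2],[0,0.12,-4],[0,0.12,-5.7],[0,0.12,-6],[0,0.12,-6],[0,0.12,-6],[0,0.12,-6],[0,0.12,-6],[0,0.12,-6],[0,0.12,-6],[0,0.12,-6],[0,0.12,-6],[0,0.12,-6]], grip=[0.6,0.6,0.6,0.6,0.3,0.1,0,0,0,0,0,0,0], newtons=50)

```text
time: 10.38
position: [0.4433, -0.198, 0.0985]
tool_rot: [0.838, 0.546, -0.0, 0.0]
ft_force: [-0.9, 0.4, 4.6]
grip_width: 0.0159
```

```bash
python3 - <<'E'
from h import *
from rig import robot
o=robot.get_obs();print(o['time'],o['position'],o['tool_rot'],o['q'],o['grip_width'],o['ft_force'])
E
```

```text
10.3833 [ 0.4433 -0.198   0.0985] [ 0.8375  0.5464 -0.0001  0.0001] [-0.6504  0.5471  1.89   -0.0005  0.7043 -0.2354] 0.015917548276800503 [-0.8581  0.3601  4.5875]
```

Call:
carry_out(dr=[[0,0,0],[0,0,0],[0,0,0],[0,0,0],[0,0,0],[0,0,0],[-0.108,-0.516,0.404],[-0.108,-0.516,0.404],[-0.108,-0.516,0.404],[-0.108,-0.516,0.404],[-0.108,-0.516,0.404],[-0.108,-0.516,0.404],[-0.108,-0.516,0.404],[-0.108,-0.516,0.404],[-0.108,-0.516,0.404],[-0.108,-0.516,0.404],[-0.108,-0.516,0.404],[-0.108,-0.516,0.404]], translation=[[0,0,1],[0,0,3],[0,0,6],[0,0,9],[0,0,12],[0,0,15],[1,2,15],[2.5,5,15],[4,8,15],[5.5,11,15],[7,14,15],[8.5,17,15],[8.5,17,14],[8.5,17,13],[8.5,17,13],[8.5,17,13],[8.5,17,13],[8.5,17,13]], grip=[0,0,0,0,0,0,0,0,0,0,0,0,0,0,0,0,0,0])

```text
time: 11.88
position: [0.5284, -0.0283, 0.2286]
tool_rot: [0.684, 0.682, 0.183, 0.183]
ft_force: [0.2, -0.7, -0.4]
grip_width: 0.0154
```

```bash
python3 - <<'E'
from h import *
from rig import robot
o=robot.get_obs();p=o['position'];Rm=R.from_quat(o['tool_rot']).as_matrix();M=np.array([.59,-.0283,.117]);a=np.array([-.5,0,.866])
e=p+.0925*Rm[:,2]-M;print(o['time'],p,Rm[:,2],'end: along',e@a,'perp',e@[.866,0,.5],e[1],o['q'],o['grip_width'],o['ft_force'])
c=robot.camera('wrist');cv2.imwrite('pics/w5.png',c['color'][40:400,120:520]);print(proj(c,[M,p+.0925*Rm[:,2]])-[120,40])
E
```

```text
11.8833 [ 0.5284 -0.0283  0.2286] [ 0.5    -0.0006 -0.866 ] end: along 0.034938017306605035 perp 0.0024690261520068976 -9.23094760198577e-05 [-0.3739  0.2576  2.0593  0.5174  0.3769 -0.8125] 0.015410440157684831 [ 0.2151 -0.6814 -0.3938]
[[194.868  151.4495]
 [197.4982 161.8191]]
```

View pics/w5.png

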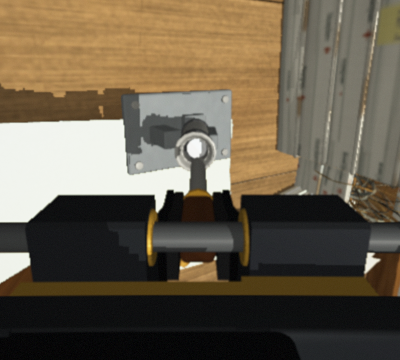

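The wrist view shows the rod held straight, its end at crop (197,162) just short of the rim at (195,151), with the slug's bright top visible inside. I'll insert the rod now.

Call:
carry_out(dr=[[0,0,0],[0,0,0],[0,0,0],[0,0,0],[0,0,0],[0,0,0],[0,0,0]], translation=[[-0.2,0,-0.1],[0.3,0,-1],[0.8,0,-1.85],[1.3,0,-2.7],[1.75,0,-3.5],[2.05,0,-4],[2.05,0,-4]], grip=[0,0,0,0,0,0,0])

```text
time: 12.52
position: [0.5487, -0.028, 0.1873]
tool_rot: [0.684, 0.683, 0.183, 0.182]
ft_force: [-1.0, 0.1, -1.1]
grip_width: 0.0154
```

```bash
cat >st.py <<'E'
from h import *
from rig import robot
o=robot.get_obs();p=o['position'];Rm=R.from_quat(o['tool_rot']).as_matrix();M=np.array([.59,-.0283,.117]);a=np.array([-.5,0,.866])
e=p+.0925*Rm[:,2]-M;print(o['time'],p,'end: along',e@a,'perp',e@[.866,0,.5],e[1],o['grip_width'],'F',o['ft_force'],'Fax',o['ft_force']@a)
E
python3 st.py
```

```text
12.5167 [ 0.5487 -0.028   0.1873] end: along -0.01094297685684021 perp -0.0007863308364479821 0.00031025496064176344 0.01544602169763522 F [-1.0442  0.0863 -1.0621] Fax -0.39763368898714735
```

Call:
carry_out(dr=[[0,0,0],[0,0,0],[0,0,0],[0,0,0],[0,0,0],[0,0,0],[0,0,0],[0,0,0],[0,0,0]], translation=[[0.15,0,-0.26],[0.3,0,-0.52],[0.45,0,-0.78],[0.6,0,-1.04],[0.75,0,-1.3],[0.9,0,-1.56],[1.05,0,-1.82],[1.2,0,-2.08],[1.2,0,-2.08]], grip=[0,0,0,0,0,0,0,0,0])

```text
time: 13.27
position: [0.5609, -0.0279, 0.1667]
tool_rot: [0.684, 0.683, 0.183, 0.182]
ft_force: [0.5, -1.1, -0.4]
grip_width: 0.0158
```

```bash
python3 st.py
```

```text
13.2667 [ 0.5609 -0.0279  0.1667] end: along -0.03489821940840364 perp -0.00047866280139104503 0.00038345134017493676 0.01578425924670479 F [ 0.5449 -1.0801 -0.3754] Fax -0.5975120921333736
```

Call:
carry_out(dr=[[0,0,0],[0,0,0],[0,0,0],[0,0,0]], translation=[[0.05,0,-0.09],[0.1,0,-0.17],[0.15,0,-0.26],[0.2,0,-0.35]], grip=[0,0,0,0])

```text
time: 13.6
position: [0.5628, -0.0279, 0.164]
tool_rot: [0.683, 0.683, 0.183, 0.183]
ft_force: [-2.9, 0.2, 2.0]
grip_width: 0.0157
```

```bash
python3 st.py
```

```text
13.6 [ 0.5628 -0.0279  0.164 ] end: along -0.03821157056814922 perp -9.222400936647127e-05 0.00036941076789040114 0.015684487447378635 F [-2.8532  0.1598  2.0181] Fax 3.1742872455710716
```

Friction on the felt has begun (3 N), so I'll continue in small steps.

Call:
carry_out(dr=[[0,0,0],[0,0,0],[0,0,0],[0,0,0]], translation=[[0.05,0,-0.09],[0.1,0,-0.17],[0.15,0,-0.26],[0.2,0,-0.35]], grip=[0,0,0,0])

```text
time: 13.93
position: [0.5634, -0.0278, 0.163]
tool_rot: [0.683, 0.682, 0.183, 0.184]
ft_force: [-26.8, -0.5, 40.4]
grip_width: 0.0156
```

```bash
python3 st.py
```

```text
13.9333 [ 0.5634 -0.0278  0.163 ] end: along -0.039387473170045414 perp 0.0001633312843578351 0.0003939488879030374 0.015639805822021232 F [-26.8076  -0.4692  40.4031] Fax 48.39291167102532
```

The rod has met a solid stop at about -39.4 mm for its end, which puts the slug centre near -56 mm. The force of 48 N is too high, so I'll ease to about 15-18 N and hold.

Call:
carry_out(dr=[[0,0,0],[0,0,0],[0,0,0]], translation=[[-0.09,0,0.155],[-0.09,0,0.155],[-0.09,0,0.155]], grip=[0,0,0])

```text
time: 14.18
position: [0.5634, -0.0279, 0.1633]
tool_rot: [0.683, 0.683, 0.183, 0.184]
ft_force: [-9.5, -0.5, 15.6]
grip_width: 0.0153
```

```bash
python3 st.py
```

```text
14.1833 [ 0.5634 -0.0279  0.1633] end: along -0.039101596025446536 perp 0.0002539420590664046 0.00036264296272145793 0.015309501551322336 F [-9.5009 -0.536  15.5593] Fax 18.224782402481857
```

Call:
carry_out(dr=[[0,0,0],[0,0,0],[0,0,0],[0,0,0],[0,0,0],[0,0,0],[0,0,0],[0,0,0],[0,0,0]], translation=[[0,0,0],[0,0,0],[0,0,0],[0,0,0],[0,0,0],[0,0,0],[0,0,0],[0,0,0],[0,0,0]], grip=[0,0,0,0,0,0,0,0,0])

```text
time: 14.93
position: [0.5634, -0.0279, 0.1633]
tool_rot: [0.683, 0.682, 0.183, 0.184]
ft_force: [-10.2, -0.6, 15.3]
grip_width: 0.0155
```

```bash
python3 st.py
```

```text
14.9333 [ 0.5634 -0.0279  0.1633] end: along -0.03909604978171887 perp 0.00026500296647164606 0.0003565169286966971 0.015501369797259135 F [-10.2416  -0.5812  15.2684] Fax 18.34325954082755
```

Call:
carry_out(dr=[[0,0,0],[0,0,0],[0,0,0],[0,0,0],[0,0,0],[0,0,0],[0,0,0]], translation=[[-0.5,0,0.87],[-1.5,0,2.6],[-2.5,0,4.33],[-3.5,0,6.06],[-4.25,0,7.36],[-4.25,0,7.36],[-4.25,0,7.36]], grip=[0,0,0,0,0,0,0])

```text
time: 15.52
position: [0.5218, -0.0281, 0.2361]
tool_rot: [0.683, 0.682, 0.183, 0.184]
ft_force: [-0.7, -0.7, -0.4]
grip_width: 0.0156
```

```bash
python3 st.py; python3 - <<'E'
from h import *
from rig import robot
c=robot.camera('wrist');M=np.array([.59,-.0283,.117]);a=np.array([-.5,0,.866]);o=robot.get_obs();p=o['position'];z=R.from_quat(o['tool_rot']).as_matrix()[:,2]
q=proj(c,[M,M-.012*a,M-.039*a,p+.0925*z,p]);x,y=q[0].astype(int);print((q-[x-70,y-40])*5)
i=c['color'][y-40:y+70,x-70:x+70];cv2.imwrite('pics/w6.png',cv2.resize(i,None,fx=5,fy=5,interpolation=cv2.INTER_CUBIC))
E
```

```text
15.5167 [ 0.5218 -0.0281  0.2361] end: along 0.04476042647062165 perp 0.0006472066685797237 0.00014572791162091592 0.015617796296599228 F [-0.6693 -0.7405 -0.448 ] Fax -0.05330649116749275
[[353.9305 201.157 ]
 [354.0095 186.9392]
 [354.168  158.4211]
 [353.7873 262.2707]
 [352.6632 491.6046]]
```

View pics/w6.png

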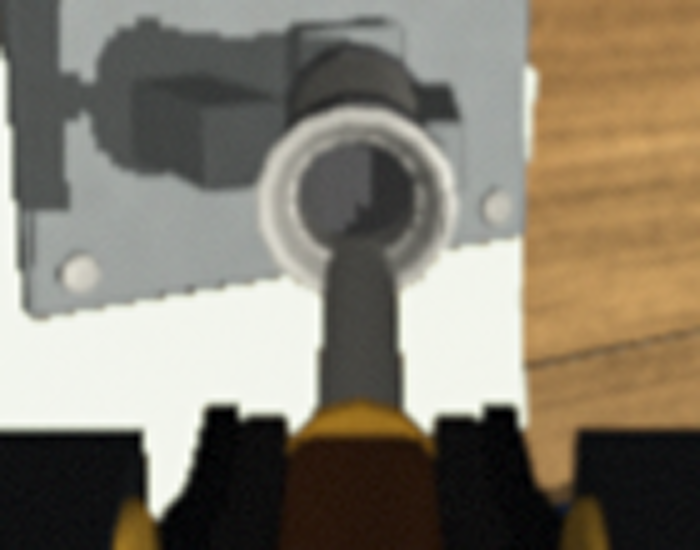

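The view shows the bore now dark with the slug deep inside. The rod end is near crop (362,235) and the collar sits just beyond the fingertips, so there was no noticeable slip. Returning the rod.

Call:
carry_out(dr=[[0,0,0],[0.108,0.516,-0.404],[0.108,0.516,-0.404],[0.108,0.516,-0.404],[0.108,0.516,-0.404],[0.108,0.516,-0.404],[0.108,0.516,-0.404],[0.108,0.516,-0.404],[0.108,0.516,-0.404],[0.108,0.516,-0.404],[0.108,0.516,-0.404],[0.108,0.516,-0.404],[0.108,0.516,-0.404]], translation=[[-1,0,1.7],[-2,-2,2.5],[-3,-5,2.5],[-4.5,-8,2],[-5.5,-11,1.2],[-6.5,-14,0.5],[-7.5,-16,-1],[-7.85,-17,-3],[-7.85,-17,-5],[-7.85,-17,-6.5],[-7.85,-17,-6.5],[-7.85,-17,-6.5],[-7.85,-17,-6.5]], grip=[0,0,0,0,0,0,0,0,0,0,0,0,0])

```text
time: 16.65
position: [0.4434, -0.1979, 0.1703]
tool_rot: [0.837, 0.547, -0.0, -0.0]
ft_force: [-0.4, -0.1, -0.3]
grip_width: 0.0159
```

```bash
python3 - <<'E'
from h import *
from rig import robot
o=robot.get_obs();print(o['time'],o['position'],R.from_quat(o['tool_rot']).as_matrix(),o['grip_width'],o['ft_force'])
E
```

```text
16.65 [ 0.4434 -0.1979  0.1703] [[ 0.4025  0.9154 -0.0004]
 [ 0.9154 -0.4025  0.0004]
 [ 0.0002 -0.0005 -1.    ]] 0.015938855676079562 [-0.3862 -0.0967 -0.259 ]
```

Call:
carry_out(dr=[[0,0,0],[0,0,0],[0,0,0],[0,0,0],[0,0,0],[0,0,0]], translation=[[0,0,-1.5],[0,0,-2.5],[0,0,-3],[0,0,-3.5],[0,0,-4],[0,0,-4]], grip=[0,0,0,0,0,0])

```text
time: 17.15
position: [0.4428, -0.1977, 0.1302]
tool_rot: [0.837, 0.546, -0.0, -0.0]
ft_force: [-0.1, 0.0, -0.4]
grip_width: 0.0157
```

It's in the hole freely. Now down to about 1.5 mm above the floor.

Call:
carry_out(dr=[[0,0,0],[0,0,0],[0,0,0],[0,0,0],[0,0,0]], translation=[[0,0,-1],[0,0,-2],[0,0,-2.7],[0,0,-3],[0,0,-3]], grip=[0,0,0,0,0])

```text
time: 17.57
position: [0.4428, -0.1979, 0.1001]
tool_rot: [0.838, 0.546, -0.0, -0.0]
ft_force: [0.7, -0.5, -0.1]
grip_width: 0.0155
```

Call:
carry_out(dr=[[0,0,0],[0,0,0],[0,0,0],[0,0,0],[0,0,0],[0,0,0],[0,0,0],[0,0,0],[0,0,0],[0,0,0],[0,0,0],[0,0,0],[0,0,0],[0,0,0]], translation=[[0,0,-0.1],[0,0,-0.1],[0,0,-0.1],[0,0,-0.1],[0,0,-0.1],[0,0,-0.1],[0,0,-0.1],[0,0,1],[0,0,3],[0,0,6],[0,-2,9],[0,-4,12],[0,-4,13],[0,-4,13]], grip=[0,0.1,0.22,0.4,0.6,0.6,0.6,0.6,0.6,0.6,0.6,0.6,0.6,0.6])

```text
time: 18.73
position: [0.4445, -0.2401, 0.2337]
tool_rot: [0.838, 0.546, 0.001, 0.004]
ft_force: [-0.4, 0.4, -0.4]
grip_width: 0.0524
```

```bash
python3 - <<'E'
from h import *
from rig import robot
o=robot.get_obs();print(o['time'],o['position'],o['grip_width'],o['ft_force'])
c=robot.camera('wrist');q=proj(c,[(.4433,-.198,.139),(.443,-.198,.048),(.59,-.0283,.117)]);print(q);cv2.imwrite('pics/w7.png',c['color'][:330,100:640])
E
```

```text
18.7333 [ 0.4445 -0.2401  0.2337] 0.05236722403264365 [-0.3941  0.4125 -0.3898]
[[ 294.6451  154.8339]
 [ 299.647   143.4672]
 [ 388.1676 -171.3217]]
```

View pics/w7.png

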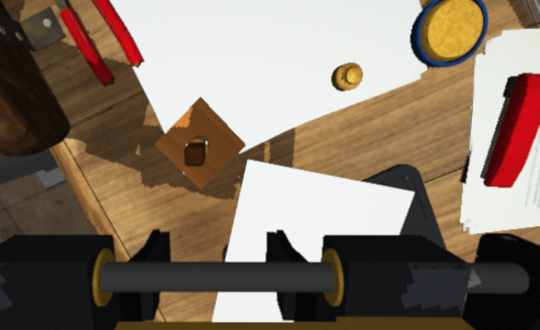

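The rod's grip top is at crop (195,155), and the prediction for a fully seated, upright rod is (194.6,154.8). The gripper is clear of everything.

```bash
python3 -c "
from rig import robot
print(robot.hand_in())"
```

```text
the job is handed in; nothing more can be done
None
```

I handed the job in at about 18.7 s of robot time, and no step failed that I could see; the hand-in gave no verdict.

- **Slug into the tube:** I took the plain slug from the middle pocket and let it go in the tube mouth. A wrist picture showed its top about 12 mm below the rim.
- **Ramming:** The rod met a solid stop with its end about 39 mm below the rim. That puts the slug's centre at about −56 mm, where −52 mm or deeper is required. The force briefly reached about 48 N (wrist reading), then I eased it to about 18 N and held it for 0.75 s. That is slightly above the 15 N you asked for.
- **Rod back in the holder:** The rod slid into its hole without resistance and I let go. In the last wrist picture the grip's top was within 1 px of where a fully seated, upright rod should be. The gripper was well clear of everything.

**Not fully checked:** I got the slug's depth from the arm pose and the force of contact, plus a picture showing the bore empty near the mouth; I did not measure it directly. I did not look at the flanged slugs again after lifting the plain one, though nothing passed near them. The top and wrist cameras disagreed by 2–3 mm on the slug positions, so I used an in-between value.

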